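# Hold the stop screw of a microscope stage for its lock nut

## Task

Lay the aluminium straightedge on the stage's base plate, standing on its narrow edge as it does now, flush against the front edge of the black top plate, roughly half its length along the plate and the rest reaching across the tip of the stop screw, and let go of it: it will show me whether the tip creeps. Then reach down into the gap behind the stop bracket, take hold of the screw's hex head and finish there, still gripping it firmly so that I can tighten the lock nut: the screw is set, so it must not turn by more than ten degrees. Leave the straightedge flush and all the other loose things where they are.

Things in the scene. Friction and masses are not known exactly. Their poses are not given: they have to be found in the camera images.
- stage: Microscope stage fixed to the table. Origin at table height below the front left corner of its black top plate; z up, x from the front (robot side) to the back, y left along the plate's front edge. In this frame (mm): base plate top z 25, x -75 to 38, y -220 to 150; top plate x 0 to 210, y -210 to 0, up to z 41, with a round holder and glass insert 6 above it.
- plate_edge (a point): Middle of the left half of the top plate's front edge, on its upper rim (stage x 0, y -50, z 41 mm). The edge is the upright face stage x = 0, 16 mm high, 210 mm long. Same axes as the stage.
- bracket (a point): Aluminium stop bracket, fixed to the stage: this point is the middle of its top rim (stage x 34, y 95, z 71 mm). Upright plate 8 mm thick (x 30 to 38), 54 mm wide (y 68 to 122); its foot reaches forward to x 6, 5 mm thick. A brass lock nut, 22 mm across, lies on its front face, x 19.5 to 27.5.
- gap (a point): Mouth of the gap behind the bracket, above the screw's head (stage x 64, y 95, z 71 mm). The gap runs from the bracket (x 38) to a grey drive housing (x 89 to 189, y 10 to 161, up to z 66), so 51 mm wide; it is open at the left and down to the table (z 0), and ends at the right at the base and top plates' side (y 0).
- stop_screw: Steel stop screw: turns at a light touch, cannot shift. Origin at the centre of its hex head (stage x 64, y 95, z 43 mm): 10 mm long along the axis, 19 across flats, 22 across corners. x axis = screw axis = stage x. Two opposite flats face its own +y and -y; own +z points to the corner with the yellow paint mark, up to 0.35 rad either way from straight up. Shank 12 mm thick.
- screw_tip (a point): Front tip of the stop screw, 12 mm thick, 8 at its face, at stage x 0.5, y 95, z 43 mm: level with the top plate's front edge.
- paint_mark (a point): Yellow paint mark on the head, on the corner 11 mm from the screw's axis; it moves only if the screw turns (2 mm for ten degrees).
- straightedge: Aluminium straightedge bar 240 mm long (its x), 14 mm thick (its y), 36 mm high (its z), about 0.32 kg, with dark discs along both sides; stands on its narrow long edge on the table, to the left of the stage. Origin at the centre of its underside. Both sides are alike.
- objective_red: Loose objective lens, steel, 32 mm diameter, 44 mm high, red ring, upright on the table. Origin under its centre. Leave alone.
- objective_yellow: Same lens with a yellow ring. Leave alone.
- spanner: Steel spanner 170 mm long, lying flat on the table near the robot. Leave alone.
- screwdriver: Screwdriver 170 mm long, lying on the table at the right. Leave alone.
- puck: Red mounted specimen, 30 mm diameter, 16 mm high, on the glass insert of the stage (top at table height + 63 mm). Leave alone.
- white_jar: White jar, 48 mm diameter, 55 mm high, on the table at the right. Leave alone.

How it is judged:
By the outcome, as a careful person would: the job done as asked, in the order asked, and still so for the second after the job is handed in, while the arm keeps its last pose, push and grip.
It also fails if it takes over 42 s, if anything falls off the work surface, if the arm or the gripper's body presses on something with over 40 N, if the wrist force passes 120 N, or if a joint passes its speed limit or range.

## Robot

A 7-joint arm with a two-finger parallel gripper is mounted at the origin on the work surface. World frame = base frame: x ahead of the robot, y to its left, z up, the work surface at z = 0. Lengths are in m, angles in rad, forces in N, time in s.
With the tool pointing down it reaches from about 0.35 to 0.9 m from the base axis. Payload 7.2 kg.
Tool frame: the origin (TCP) lies midway between the tips of the shut fingers; the grasp point (between the pads) lies 19 mm behind it; z points along the fingers, y is the direction in which the jaws open and shut (so a half turn about z gives the same grasp; the last joint's range is limited). The gripper opens to 85 mm and grips with 20 to 120 N. Pads are 22 mm wide; open, the fingers measure 114 mm over their backs; the gripper's body (76 mm by 85 mm) begins 54 mm behind the grasp point. The pads swing forward as they close: fully open they stand 13 mm farther back than shut.
Start: joints at [1.261, 0.411, -0.013, 1.596, 0.006, 1.134, -0.082], TCP at [0.15, -0.607, 0.231] pointing down, gripper open.
Joint ranges: [-2.95, 2.95], [-0.29, 1.99], [-1.47, 1.44], [0.14, 2.54], [-1.03, 4.17], [0.13, 1.85], [-2.86, 2.86]. Speed limits (rad/s): [2.39, 2.39, 3.01, 3.01, 3.14, 3.14, 3.14].

## Interface

Orientations are given as a 3x3 rotation matrix whose columns are the frame's x, y, z axes.
In Python, from bench import env, cams, job, nets gives the robot as it stands.
- The arm moves only by the tool carry_out, never from a script. Its argument "plan" is a list that holds one entry, the list of rows, each a list of 7 numbers: the shift along the tool's x, y, z in m, then the turn, a rotation vector about the tool's x, y, z in rad, then the opening, from 0 (shut) to 1 (fully open). In form: [[[x, y, z, rx, ry, rz, gripper], ...]]. A call has exactly 8 rows; each row shifts and turns the pose as measured when the row begins, along the tool's axes as they then stand; what a row does not reach is not made up. A row lasts 1/10 s, in which the tool goes at most 50 mm and 8.59 degrees, less where a joint would pass 70% of its speed; a pose out of reach is approached as far as the arm can. A call with a gripper value outside its range is refused whole. The fingers move at their own pace and stop on an object; "newtons" is the grip in N (left out, the last holds). Time passes only in rows, so rows that do not move let the fingers close, or fill a call up. It gives the time, the measured TCP pose, the force and the opening at its end, in the units of the state.
- env.read_state(): the state, without advancing time (a new reading comes with each control period).
- cams.grab_frame(name): name is "scene" or "top" or "wrist"; returns a dict with "image" (384x512x3 uint8, blue, green, red), "camera_matrix" (3x3 intrinsics, pixels), "extrinsics" (4x4, takes a point from world to camera coordinates). Camera axes: x right, y down, z forward; pixel columns grow to the right and rows downward; lengths in m; the calibration is good to about 2 mm. A picture is of the moment at which its call begins. There is no depth.
- job.close_job(): hands the job in, once; it reports no verdict.
Trained networks look in a picture, given as the dict that the camera call returned (one of the last four; its "shot" number tells which), for a name from the list of things; names that differ only in an ending like _2 or _b are one class to them, and where a whole thing is asked for, a point or a joint stands for the part that bears it (a point fixed in the world has none). Each returns a list of dicts, best first, with "confidence" (0 to 1); they miss things now and then, are a little off and sometimes report something else, mostly with a low value. They report only what shows in the picture. A call takes as long as a camera call.
- nets.silhouettes(label, picture): "mask" (384x512 bool, what is visible of it) and "pixel" ([column, row] in pixels, amid what is visible of it).
The state is a dict: "time": time; "qpos": joint angles; "dq": joint speeds; "effort": joint torques, N m; "tool_pos": TCP position; "eef_rot": TCP orientation; "wrist_force": force on the tool from outside, world axes, zero at the start; "wrist_torque": the same for the moment, N m; "opening": finger opening in m.
Only numpy, scipy, OpenCV 4.12 (cv2) and the standard library are available. Lean on these libraries where they do the work, as an engineer would, in place of code of your own. Each camera call takes 0.05 s, during which the arm holds its last target. There are 200 camera calls.

## Working session

There is one attempt and no reset: what is moved stays moved. The work goes in short steps, Python scripts to look and compute and a tool call to move; the robot and the scene stay as the last step left them, time stands still between calls to the robot, and variables do not carry over. Pictures are saved under pics/ and viewed, about 8 in all and at most 12, crops included, and the job is handed in when it is done.

Besides the shell and the picture viewer there is one more tool, called after "Request:" as a command line: name --argument value ..., lists and objects as JSON in quotes. carry_out: Moves the arm, as the interface text tells. Its arguments: {"type":"object","properties":{"plan":{"type":"array","items":{"type":"array","items":{"type":"array","items":{"type":"number"}}}},"newtons":{"type":"number"}},"required":["plan"]}

```bash
ls; mkdir -p pics
cat > h.py <<'E'
import numpy as np, cv2
from bench import env, cams, job, nets
np.set_printoptions(precision=4, suppress=True)
E
python3 - <<'E'
from h import *
s=env.read_state(); print(s)
for n in ("scene","top"):
    f=cams.grab_frame(n); cv2.imwrite(f"pics/{n}0.png",f["image"]); print(n,f["camera_matrix"],f["extrinsics"])
    for l in ["stage","plate_edge","bracket","gap","stop_screw","screw_tip","paint_mark","straightedge"]:
        r=nets.silhouettes(l,f); print(l,[(round(d["confidence"],2),d["pixel"],int(d["mask"].sum())) for d in r[:2]])
E
```

```text
pics
{'time': 0.0, 'qpos': array([ 1.2608,  0.4119, -0.0127,  1.5971,  0.0056,  1.1343, -0.0822]), 'dq': array([ 0.    , -0.0005,  0.0004, -0.0006, -0.0002,  0.0016,  0.0004]), 'effort': array([ -0.0005, -60.0624,   0.6823, -29.9412,   0.0139,   0.0106,
         0.    ]), 'tool_pos': array([ 0.1495, -0.6063,  0.2304]), 'eef_rot': array([[ 0.9709,  0.2395, -0.0005],
       [ 0.2395, -0.9709,  0.0016],
       [-0.0001, -0.0017, -1.    ]]), 'wrist_force': array([-0.4208, -0.0182,  0.4379]), 'wrist_torque': array([-0.0182, -0.0092, -0.0016]), 'opening': 0.08557213473548056}
scene [[384.8297   0.     249.1037]
 [  0.     384.8297 188.2124]
 [  0.       0.       1.    ]] [[ 0.3992  0.9168  0.0108 -0.1657]
 [ 0.513  -0.2136 -0.8314 -0.2035]
 [-0.7599  0.3374 -0.5556  1.5057]
 [ 0.      0.      0.      1.    ]]
stage [(0.6, [241.9, 221.9], 10240), (0.22, [408.7, 189.6], 143)]
plate_edge [(0.6, [244.8, 220.6], 10030)]
bracket [(0.71, [244.5, 218.6], 10193)]
gap [(0.6, [245.7, 217.3], 10100)]
stop_screw [(0.4, [358.0, 173.6], 765)]
screw_tip [(0.84, [246.3, 221.0], 9979)]
paint_mark []
straightedge [(0.8, [358.8, 172.6], 755)]
top [[361.0805   0.     254.6171]
 [  0.     361.0805 197.0056]
 [  0.       0.       1.    ]] [[ 0.0166 -0.9998 -0.0141 -0.0151]
 [-0.9913 -0.0146 -0.1306  0.5047]
 [ 0.1304  0.0162 -0.9913  1.1193]
 [ 0.      0.      0.      1.    ]]
stage [(0.92, [275.4, 185.7], 9692)]
plate_edge [(0.55, [275.0, 187.5], 9677)]
bracket [(0.8, [275.9, 189.3], 9627)]
gap [(0.9, [273.7, 183.2], 9613)]
stop_screw []
screw_tip [(0.74, [272.0, 182.6], 9390)]
paint_mark [(0.6, [142.8, 209.4], 553), (0.51, [232.6, 192.3], 57)]
straightedge [(0.81, [146.2, 211.1], 523)]
```

Run:
```python
import cv2
a=cv2.imread("pics/top0.png")[90:330,90:410]; cv2.imwrite("pics/a.png",cv2.resize(a,None,fx=2.5,fy=2.5,interpolation=cv2.INTER_CUBIC))
a=cv2.imread("pics/scene0.png")[90:330,110:430]; cv2.imwrite("pics/b.png",cv2.resize(a,None,fx=2.5,fy=2.5,interpolation=cv2.INTER_CUBIC))
```

```text
(no output)
```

View pics/a.png

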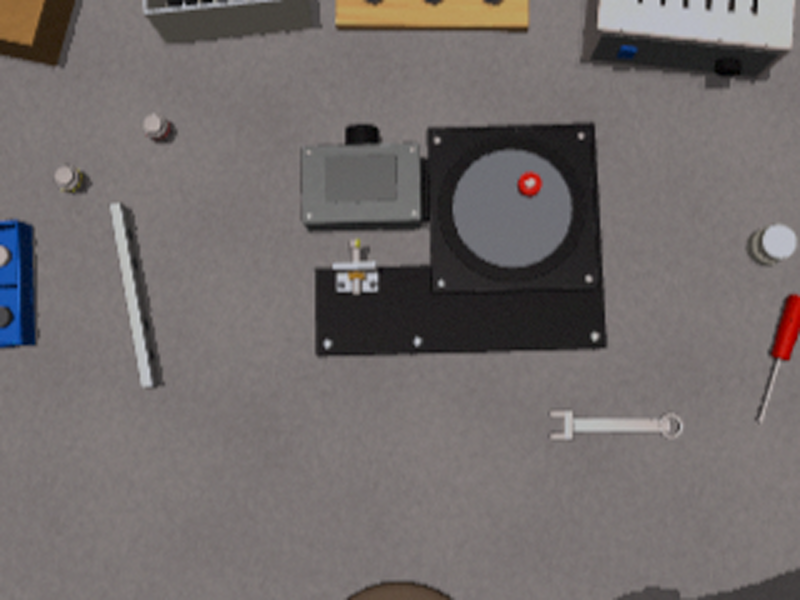

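View pics/b.png

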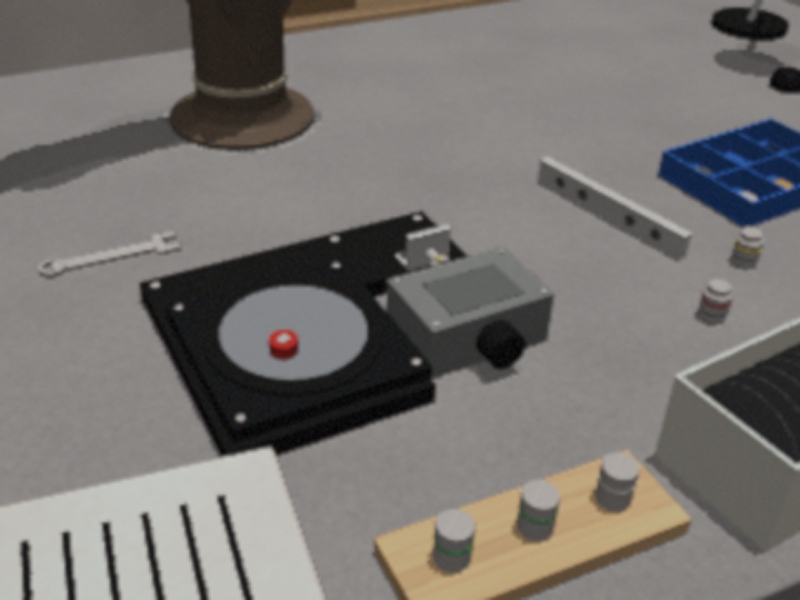

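The top view shows the bar at crop (117,205)–(148,385), and the stage corners and bracket with its yellow mark at (356,245). The scene view agrees. Next I'll fit the poses.

```bash
cat >> h.py <<'E'
from scipy.optimize import least_squares
def proj(f,P):
    E,K=f["extrinsics"],f["camera_matrix"]; c=np.atleast_2d(P)@E[:3,:3].T+E[:3,3]
    p=c@K.T; return p[:,:2]/p[:,2:]
def back(f,px,z):
    E,K=f["extrinsics"],f["camera_matrix"]; R=E[:3,:3]; C=-R.T@E[:3,3]
    d=np.c_[np.atleast_2d(px),np.ones(len(np.atleast_2d(px)))]@np.linalg.inv(K).T@R
    return C+d*((z-C[2])/d[:,2])[:,None]
def place(p,P):   # p = x,y,yaw ; P in m in that frame
    c,s=np.cos(p[2]),np.sin(p[2]); P=np.atleast_2d(P)
    return np.c_[c*P[:,0]-s*P[:,1]+p[0], s*P[:,0]+c*P[:,1]+p[1], P[:,2]]
def fitpose(f,px,P,p0):
    r=least_squares(lambda p:(proj(f,place(p,P))-px).ravel(),p0,loss="soft_l1"); return r.x,r.fun.reshape(-1,2) if len(r.fun)==2*len(px) else r.fun
BOX=np.array([[x,y,z] for x in(-.12,.12) for y in(-.007,.007) for z in(0,.036)])
def fitbar(f,mask,p0,S=4):   # silhouette overlap of the bar's box with the mask
    from scipy.optimize import minimize
    m=cv2.resize(mask.astype(np.float32),None,fx=S,fy=S)
    def cost(q):
        p=np.array(p0)+np.array(q)*[.01,.01,.05]
        im=np.zeros_like(m); h=cv2.convexHull(((proj(f,place(p,BOX))+.5)*S-.5).astype(np.float32))
        cv2.fillConvexPoly(im,np.round(h*16).astype(np.int32),1.,shift=4); return np.abs(im-m).sum()/m.sum()
    r=minimize(cost,[0,0,0],method="Nelder-Mead",options=dict(initial_simplex=[[0,0,0],[1,0,0],[0,1,0],[0,0,1]],xatol=.005,fatol=1e-4))
    return np.array(p0)+r.x*[.01,.01,.05], r.fun
E
python3 - <<'E'
from h import *
f=cams.grab_frame("top"); cr=lambda a:np.array(a)/2.5+90-.3
px=cr([[316,354],[606,346],[428,128],[593,123],[605,290],[431,291],[318,267]])
P=np.array([[-75,150,25],[-75,-220,25],[210,0,41],[210,-210,41],[0,-210,41],[0,0,41],[38,150,25]])/1000
p,r=fitpose(f,px,P,[.5,0,0]); print("stage",p,r)
e=back(f,cr([[117,205],[148,385]]),.036); print(e)
d=e[0]-e[1]; b0=[*e[:,:2].mean(0),np.arctan2(d[1],d[0])]; print(b0,np.hypot(*d[:2]))
m=nets.silhouettes("straightedge",f)[0]["mask"]; print(fitbar(f,m,b0))
E
```

```text
stage [ 0.4755 -0.0342  0.0395] [[ 0.2821 -0.113 ]
 [ 0.916   0.3435]
 [ 0.4157  0.5671]
 [-0.5221  0.861 ]
 [-2.0636 -1.2684]
 [ 0.8989 -0.0521]
 [-0.8344 -0.533 ]]
[[0.5813 0.3754 0.036 ]
 [0.3516 0.3225 0.036 ]]
[np.float64(0.4664415405742987), np.float64(0.348961450780385), np.float64(0.22628494157232812)] 0.23563655475426096
(array([0.4638, 0.3526, 0.2213]), np.float64(0.25119850039482117))
```

Request:
carry_out --plan '[[[0.0295,-0.028,-0.0056,0,0,0,1],[0.0295,-0.028,-0.0056,0,0,0,1],[0.0295,-0.028,-0.0056,0,0,0,1],[0.0295,-0.028,-0.0056,0,0,0,1],[0.0295,-0.028,-0.0056,0,0,0,1],[0.0295,-0.028,-0.0056,0,0,0,1],[0.0295,-0.028,-0.0056,0,0,0,1],[0.0295,-0.028,-0.0056,0,0,0,1]]]'

```text
time: 1.8
tool_pos: [0.3269, -0.3282, 0.2759]
eef_rot: [[0.974, 0.229, -0.002], [0.229, -0.974, -0.003], [-0.002, 0.002, -1.0]]
wrist_force: [0.5, -0.4, -0.9]
opening: 0.0853
```

Request:
carry_out --plan '[[[0.0295,-0.028,-0.0056,0,0,0,1],[0.0295,-0.028,-0.0056,0,0,0,1],[0.0295,-0.028,-0.0056,0,0,0,1],[0.0295,-0.028,-0.0056,0,0,0,1],[0.0295,-0.028,-0.0056,0,0,0,1],[0.0295,-0.028,-0.0056,0,0,0,1],[0.0295,-0.028,-0.0056,0,0,0,1],[0.0295,-0.028,-0.0056,0,0,0,1]]]'

```text
time: 2.6
tool_pos: [0.511, -0.044, 0.3243]
eef_rot: [[0.974, 0.227, 0.004], [0.227, -0.974, -0.007], [0.002, 0.008, -1.0]]
wrist_force: [0.6, -0.9, -0.6]
opening: 0.0849
```

Run:
```python
from h import *
s=env.read_state(); print(s["time"],s["tool_pos"],s["eef_rot"],s["qpos"])
f=cams.grab_frame("wrist"); cv2.imwrite("pics/w1.png",cv2.resize(f["image"],(768,576),interpolation=cv2.INTER_CUBIC))
print(f["camera_matrix"],f["extrinsics"])
p=[.4755,-.0342,.0395]
print(proj(f,place(p,np.array([[0,0,41],[0,-50,41],[34,95,71],[64,95,43],[-75,150,25]])/1000))*1.5)
```

```text
2.6 [ 0.511  -0.044   0.3243] [[ 0.9739  0.2269  0.004 ]
 [ 0.2269 -0.9739 -0.0071]
 [ 0.0022  0.0078 -1.    ]] [ 0.416   0.1842 -0.4976  1.7062  0.0993  1.271  -1.4455]
[[270.8522   0.     255.136 ]
 [  0.     270.8522 192.4663]
 [  0.       0.       1.    ]] [[ 0.2271 -0.9738  0.0076 -0.1603]
 [-0.9249 -0.2132  0.3148  0.3935]
 [-0.3049 -0.0785 -0.9491  0.6202]
 [ 0.      0.      0.      1.    ]]
[[365.4011 264.5052]
 [410.6336 272.7941]
 [273.9939 221.447 ]
 [283.9574 187.9227]
 [225.9848 299.3827]]
```

View pics/w1.png

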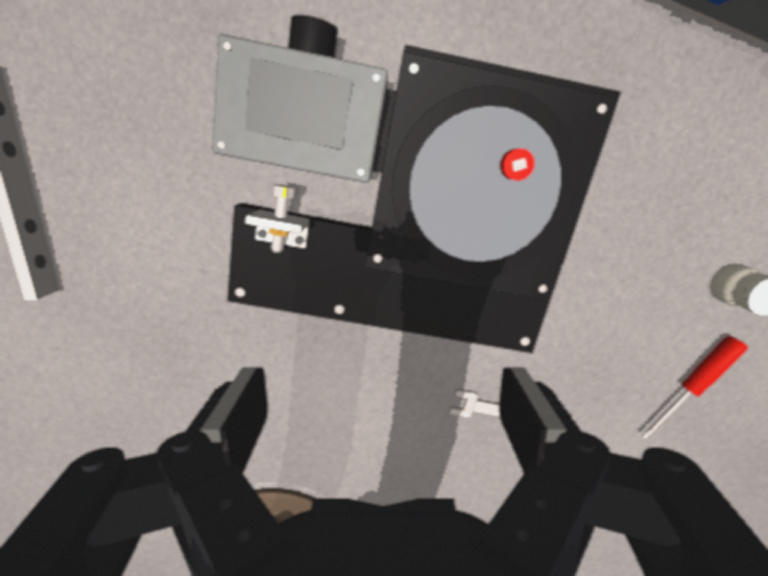

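The view shows the stage close to the prediction (base front-left corner at (229,301)) and the paint mark at (285,192), with the bar at the left edge. Next I move to the bar.

Request:
carry_out --plan '[[[0.01,-0.0485,0.01,0,0,0,1],[0.01,-0.0485,0.01,0,0,0,1],[0.01,-0.0485,0.01,0,0,0,1],[0.01,-0.0485,0.01,0,0,0,1],[0.01,-0.0485,0.01,0,0,0,1],[0.01,-0.0485,0.01,0,0,0,1],[0.01,-0.0485,0.01,0,0,0,1],[0.01,-0.0485,0.01,0,0,0,1]]]'

```text
time: 3.45
tool_pos: [0.507, 0.346, 0.2464]
eef_rot: [[0.975, 0.222, 0.015], [0.222, -0.975, -0.005], [0.014, 0.008, -1.0]]
wrist_force: [1.5, -0.1, 0.6]
opening: 0.0853
```

Run:
```python
from h import *
s=env.read_state(); print(s["time"],s["tool_pos"],s["eef_rot"],s["qpos"])
f=cams.grab_frame("wrist"); cv2.imwrite("pics/w2.png",cv2.resize(f["image"],(768,576),interpolation=cv2.INTER_CUBIC))
r=nets.silhouettes("straightedge",f); print([(d["confidence"],d["pixel"],d["mask"].sum()) for d in r])
p0=[.4638,.3526,.2213]
p,c=fitbar(f,r[0]["mask"],p0); print(p,c)
print(proj(f,place(p,BOX))*1.5)
cv2.imwrite("pics/w2.png",cv2.resize(f["image"],(768,576),interpolation=cv2.INTER_CUBIC))
```

```text
3.45 [0.507  0.346  0.2464] [[ 0.975   0.2217  0.0151]
 [ 0.2218 -0.9751 -0.0049]
 [ 0.0136  0.0081 -0.9999]] [-0.2267  0.4508 -0.641   1.5821  0.299   1.198  -2.2752]
[(0.77, [246.0, 182.3], np.int64(1821)), (0.65, [200.0, 63.6], np.int64(694))]
[0.4678 0.3498 0.2301] 0.0808417871594429
[[377.6133 387.1999]
 [377.4682 406.3638]
 [364.759  387.3253]
 [363.5339 406.5034]
 [374.9469 155.3288]
 [374.4975 154.9476]
 [359.5538 155.4298]
 [357.5295 155.0588]]
```

View pics/w2.png

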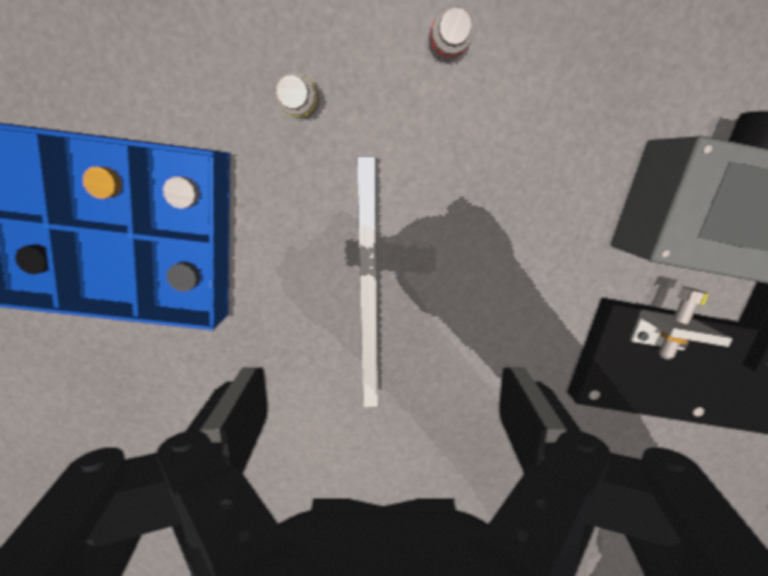

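The bar runs from (367,157) to (371,406), which agrees with the fit. I'll correct the lateral offset and tilt, then descend.

Request:
carry_out --plan '[[[0,-0.006,0.02,0.0084,-0.0145,-0.006,1],[0,-0.0064,0.03,0,0,0,1],[0,0,0.03,0,0,0,1],[0,0,0.03,0,0,0,1],[0,0,0.03,0,0,0,1],[0,0,0.03,0,0,0,1],[0,0,0.02,0,0,0,1],[0,0,0,0,0,0,1]]]'

```text
time: 4.35
tool_pos: [0.501, 0.3647, 0.0486]
eef_rot: [[0.971, 0.24, -0.004], [0.24, -0.971, 0.004], [-0.003, -0.005, -1.0]]
wrist_force: [-0.0, 0.2, -0.0]
opening: 0.0854
```

Run:
```python
from h import *
s=env.read_state(); print(s["tool_pos"],s["eef_rot"])
t=s["eef_rot"].T@(np.array([.504,.358,.007])-s["tool_pos"]); print("to go",t)
f=cams.grab_frame("wrist"); cv2.imwrite("pics/w3.png",f["image"])
r=nets.silhouettes("straightedge",f)
for d in r[:2]: print(d["confidence"],d["pixel"],d["mask"].sum(), fitbar(f,d["mask"],[.4678,.3498,.23]))
```

```text
[0.501  0.3647 0.0486] [[ 0.9707  0.2403 -0.0037]
 [ 0.2404 -0.9707  0.0039]
 [-0.0026 -0.0047 -1.    ]]
to go [0.0014 0.0074 0.0415]
0.92 [265.6, 208.1] 5389 (array([0.4665, 0.3501, 0.2302]), np.float64(0.21100962162017822))
0.18 [173.8, 15.2] 2330 (array([0.2436, 0.2341, 0.9205]), np.float64(1.0))
```

Request:
carry_out --newtons 60 --plan '[[[0.001,0.0074,0.01,-0.0047,0.0027,0.0125,1],[0,0,0.02,0,0,0,1],[0,0,0.011,0,0,0,1],[0,0,0,0,0,0,1],[0,0,0,0,0,0,0],[0,0,0,0,0,0,0],[0,0,0,0,0,0,0],[0,0,0,0,0,0,0]]]'

```text
time: 5.25
tool_pos: [0.5107, 0.3603, 0.0165]
eef_rot: [[0.974, 0.224, 0.015], [0.224, -0.975, 0.008], [0.016, -0.005, -1.0]]
wrist_force: [-0.8, -0.6, -0.2]
opening: 0.028
```

Run:
```python
from h import *
s=env.read_state(); print(s["time"],s["tool_pos"],s["eef_rot"],s["wrist_force"],s["opening"],s["qpos"])
```

```text
5.25 [0.5107 0.3603 0.0165] [[ 0.9745  0.2239  0.0146]
 [ 0.2238 -0.9746  0.0081]
 [ 0.016  -0.0046 -0.9999]] [-0.7854 -0.5975 -0.1653] 0.02802344527519804 [-0.3261  0.7126 -0.5236  1.7554  0.4851  0.7878 -2.4333]
```

Request:
carry_out --newtons 60 --plan '[[[-0.003,0.0007,0.005,-0.0046,-0.016,0,0.45],[-0.002,0,0.005,0,0,0,0.45],[0,0,0,0,0,0,0.4],[0,0,0,0,0,0,0],[0,0,0,0,0,0,0],[0,0,0,0,0,0,0],[0,0,0,0,0,0,0],[0,0,0,0,0,0,0]]]'

```text
time: 6.05
tool_pos: [0.5057, 0.3586, 0.006]
eef_rot: [[0.975, 0.224, -0.001], [0.224, -0.975, -0.001], [-0.001, 0.0, -1.0]]
wrist_force: [-0.5, 0.4, -0.2]
opening: 0.0131
```

Run:
```python
from h import *
s=env.read_state(); print(s["time"],s["tool_pos"],s["eef_rot"],s["wrist_force"],s["opening"],s["qpos"])
```

```text
6.05 [0.5057 0.3586 0.006 ] [[ 0.9745  0.2242 -0.0009]
 [ 0.2242 -0.9746 -0.0005]
 [-0.001   0.0003 -1.    ]] [-0.5424  0.4057 -0.245 ] 0.013094932748605511 [-0.3301  0.7291 -0.5203  1.7561  0.4855  0.7884 -2.4351]
```

```bash
cat >> h.py <<'E'
from scipy.spatial.transform import Rotation as Ro
def down(yaw,tilt=0): # tool pointing down, tool x at yaw; tilt about world-horizontal tool x
    c,s=np.cos(yaw),np.sin(yaw); return np.array([[c,s,0],[s,-c,0],[0,0,-1]])@Ro.from_rotvec([tilt,0,0]).as_matrix()
def rows(pos,R,n,R0=None,p0=None):
    s=env.read_state(); R0=s["eef_rot"] if R0 is None else R0; p0=s["tool_pos"] if p0 is None else p0
    w=Ro.from_matrix(R0.T@R).as_rotvec()/n; d=(np.array(pos)-p0)/n
    for i in range(n):
        Ri=R0@Ro.from_rotvec(w*i).as_matrix(); print(np.round(np.r_[Ri.T@d,w],4).tolist())
ST=[.4755,-.0342,.0395]
def stage(P,st=ST): return place(st,np.array(P)/1000.)[0]
E
python3 - <<'E'
from h import *
s=env.read_state(); up=s["tool_pos"]+[0,0,.1]
rows(stage([-45,39,0])*[1,1,0]+[0,0,.106],down(1.610),16,p0=up)
# stage refinement from saved first wrist picture + top picture corners
K=np.array([[270.8522,0,255.136],[0,270.8522,192.4663],[0,0,1]])
E=np.array([[.2271,-.9738,.0076,-.1603],[-.9249,-.2132,.3148,.3935],[-.3049,-.0785,-.9491,.6202],[0,0,0,1]])
f=dict(camera_matrix=K,extrinsics=E)
px=np.array([[229,301],[531,352],[236,204],[405,46],[619,92]])/1.5
P=np.array([[-75,150,25],[-75,-220,25],[38,150,25],[210,0,41],[210,-210,41]])/1000
print(fitpose(f,px,P,ST))
E
```

```text
[-0.0097, 0.0206, 0.0, -0.0, 0.0001, -0.0865]
[-0.0114, 0.0197, 0.0, -0.0, 0.0001, -0.0865]
[-0.0131, 0.0186, 0.0, -0.0, 0.0001, -0.0865]
[-0.0146, 0.0174, 0.0, -0.0, 0.0001, -0.0865]
[-0.0161, 0.0161, 0.0, -0.0, 0.0001, -0.0865]
[-0.0174, 0.0146, 0.0, -0.0, 0.0001, -0.0865]
[-0.0186, 0.0131, 0.0, -0.0, 0.0001, -0.0865]
[-0.0197, 0.0114, 0.0, -0.0, 0.0001, -0.0865]
[-0.0206, 0.0097, 0.0, -0.0, 0.0001, -0.0865]
[-0.0213, 0.0079, 0.0, -0.0, 0.0001, -0.0865]
[-0.0219, 0.006, 0.0, -0.0, 0.0001, -0.0865]
[-0.0224, 0.0041, 0.0, -0.0, 0.0001, -0.0865]
[-0.0226, 0.0021, 0.0, -0.0, 0.0001, -0.0865]
[-0.0227, 0.0002, 0.0, -0.0, 0.0001, -0.0865]
[-0.0227, -0.0018, 0.0, -0.0, 0.0001, -0.0865]
[-0.0224, -0.0037, -0.0, -0.0, 0.0001, -0.0865]
(array([ 0.4756, -0.0358,  0.0509]), array([[-0.6621,  0.0688],
       [ 3.6512, -0.4777],
       [-1.1006, -0.6409],
       [-0.333 ,  1.0525],
       [ 0.9544,  0.2172]]))
```

Request:
carry_out --plan '[[[0,0,-0.01,0,0,0,0],[0,0,-0.02,0,0,0,0],[0,0,-0.02,0,0,0,0],[0,0,-0.02,0,0,0,0],[0,0,-0.02,0,0,0,0],[0,0,-0.01,0,0,0,0],[0,0,0,0,0,0,0],[0,0,0,0,0,0,0]]]'

```text
time: 6.85
tool_pos: [0.5041, 0.3571, 0.11]
eef_rot: [[0.974, 0.225, -0.004], [0.225, -0.974, -0.003], [-0.005, 0.002, -1.0]]
wrist_force: [-0.2, 0.3, -3.3]
opening: 0.0131
```

Request:
carry_out --plan '[[[-0.0097,0.0206,0,0,0,-0.0865,0],[-0.0114,0.0197,0,0,0,-0.0865,0],[-0.0131,0.0186,0,0,0,-0.0865,0],[-0.0146,0.0174,0,0,0,-0.0865,0],[-0.0161,0.0161,0,0,0,-0.0865,0],[-0.0174,0.0146,0,0,0,-0.0865,0],[-0.0186,0.0131,0,0,0,-0.0865,0],[-0.0197,0.0114,0,0,0,-0.0865,0]]]'

```text
time: 7.65
tool_pos: [0.4611, 0.1745, 0.1025]
eef_rot: [[0.58, 0.814, -0.016], [0.814, -0.58, -0.004], [-0.013, -0.011, -1.0]]
wrist_force: [0.4, -0.1, -2.6]
opening: 0.0131
```

Request:
carry_out --plan '[[[-0.0206,0.0097,0,0,0,-0.0865,0],[-0.0213,0.0079,0,0,0,-0.0865,0],[-0.0219,0.006,0,0,0,-0.0865,0],[-0.0224,0.0041,0,0,0,-0.0865,0],[-0.0226,0.0021,0,0,0,-0.0865,0],[-0.0227,0,0,0,0,-0.0865,0],[-0.0227,-0.0018,0,0,0,-0.0865,0],[-0.0224,-0.0037,0,0,0,-0.0865,0]]]'

```text
time: 8.45
tool_pos: [0.4239, -0.0128, 0.0974]
eef_rot: [[-0.103, 0.994, -0.028], [0.995, 0.103, -0.002], [0.0, -0.028, -1.0]]
wrist_force: [0.8, 0.4, -3.2]
opening: 0.0128
```

Run:
```python
from h import *
s=env.read_state(); print(s["time"],s["tool_pos"],s["eef_rot"],s["wrist_force"],s["opening"],s["qpos"])
f=cams.grab_frame("wrist"); cv2.imwrite("pics/w4.png",cv2.resize(f["image"],(768,576),interpolation=cv2.INTER_CUBIC))
print(f["extrinsics"])
np.savez("w4.npz",**{k:f[k] for k in("image","camera_matrix","extrinsics")})
```

```text
8.45 [ 0.4239 -0.0128  0.0974] [[-0.1031  0.9943 -0.028 ]
 [ 0.9947  0.1031 -0.0024]
 [ 0.0005 -0.0281 -0.9996]] [ 0.7749  0.4151 -3.2204] 0.012814711953513797 [ 0.7417  0.4609 -1.0067  2.1333  0.519   0.8493 -0.4828]
[[ 0.9943  0.1033 -0.0275 -0.4171]
 [ 0.1067 -0.9425  0.3166 -0.0547]
 [ 0.0068 -0.3178 -0.9482  0.2458]
 [ 0.      0.      0.      1.    ]]
```

View pics/w4.png

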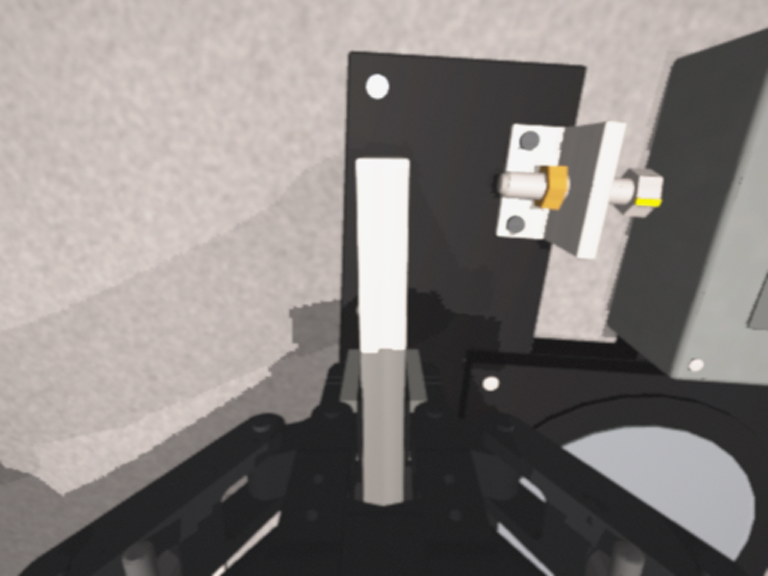

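The view shows the bar held (end at (383,158)), the screw tip at (503,184), the bracket rim from (615,123) to (588,257), and the yellow mark at (650,202).

Run:
```python
from h import *
f=dict(np.load("w4.npz"))
px=np.array([[349,52],[585,67],[625,124],[597,258],[578,254],[605,122],[514,124],[497,236],[503,184],[467,360]])/1.5
P=np.array([[-75,150,25],[38,150,25],[38,122,71],[38,68,71],[30,68,71],[30,122,71],[6,122,30],[6,68,30],[.5,95,43],[0,0,41]])/1000
p,r=fitpose(f,px,P,ST); print(p); print(r*1.5)
b=(back(f,np.array([[357,158],[410,158]])/1.5,.0974+.030)); print(b)
for a in np.arange(-.4,.41,.1): # paint mark predicted at roll a (about +x)
    print(a, proj(f,place(p,[[x,.095-.011*np.sin(a),.043+.011*np.cos(a)] for x in(.059,.069)])).ravel()*1.5)
im=cv2.resize(f["image"][100:160,400:460],None,fx=10,fy=10,interpolation=cv2.INTER_CUBIC); cv2.imwrite("pics/c.png",im)
```

```text
[ 0.4732 -0.034   0.0483]
[[-3.6681 -1.4418]
 [ 3.6849 -2.7641]
 [ 2.8481 -1.8059]
 [-0.9068  2.6825]
 [-1.0026  5.5302]
 [ 1.6038 -1.0249]
 [-0.9874  0.5315]
 [-0.4212  0.9779]
 [-3.2189  0.422 ]
 [ 5.3226  3.6894]]
[[0.4093 0.0674 0.1274]
 [0.4231 0.0688 0.1274]]
-0.4 [640.9702 183.9253 663.9641 185.2743]
-0.30000000000000004 [640.8585 186.4208 663.8562 187.7712]
-0.20000000000000007 [640.5895 188.9732 663.5766 190.3243]
-0.10000000000000009 [640.1667 191.5523 663.129  192.9031]
-1.1102230246251565e-16 [639.5954 194.1274 662.5191 195.4773]
0.09999999999999987 [638.8831 196.6685 661.7549 198.0165]
0.19999999999999984 [638.0391 199.1461 660.8464 200.4915]
0.2999999999999998 [637.0743 201.532  659.8053 202.8741]
0.3999999999999998 [636.0009 203.7997 658.6448 205.1378]
```

View pics/c.png

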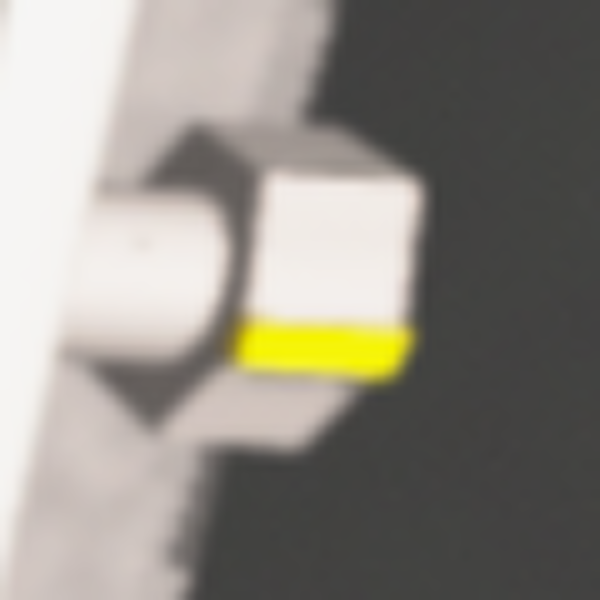

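Run:
```python
from h import *
f=dict(np.load("w4.npz")); st=[.4732,-.034,.0483]
A=[(-60,59,262,178),(-60,69,420,180),(-120,59,195,125),(60,59,150,430),(60,69,300,450),(-120,69,345,125)]
def pred(q):
    P=[[x/1000,.095+q[1]-.011*np.sin(q[0]+np.radians(k)),.043+q[2]+.011*np.cos(q[0]+np.radians(k))] for k,x,_,_ in A]
    return proj(f,place([st[0]+q[3],st[1],st[2]],P))
px=np.array([(u,v) for _,_,u,v in A])/10+[400,100]-.45
r=least_squares(lambda q:np.r_[(pred(q)-px).ravel(),np.array(q[1:])*100],[.25,0,0,0]); print(r.x,np.round(r.fun[:12].reshape(-1,2)*10,1))
q=r.x
print((proj(f,place([st[0]+q[3],st[1],st[2]],[[x,.095+q[1]-.011*np.sin(q[0]),.043+q[2]+.011*np.cos(q[0])] for x in(.059,.069)]))-[400,100])*10)
J=r.jac; print(np.sqrt(np.diag(np.linalg.inv(J.T@J)))*.3)
```

```text
[ 0.3136  0.0003 -0.0014  0.0005] [[ 5.9 -2.1]
 [-0.6  4.8]
 [-0.6 -7.5]
 [ 4.4  7.7]
 [-3.2 -3.8]
 [-6.3  0.9]]
[[241.8172 340.0787]
 [392.2406 348.9605]]
[0.0117 0.0001 0.0013 0.0008]
```

```bash
sed -i 's/^ST=.*/ST=[.4732,-.0340,.0483]/' h.py
python3 - <<'E'
from h import *
rows(stage([-24,39,36]),down(1.619),6)
E
```

```text
[0.0031, 0.0048, 0.0099, -0.0052, 0.0005, 0.0095]
[0.0031, 0.0047, 0.01, -0.0052, 0.0005, 0.0095]
[0.0032, 0.0046, 0.01, -0.0052, 0.0005, 0.0095]
[0.0032, 0.0045, 0.01, -0.0052, 0.0005, 0.0095]
[0.0032, 0.0044, 0.0101, -0.0052, 0.0005, 0.0095]
[0.0033, 0.0043, 0.0101, -0.0052, 0.0005, 0.0095]
```

Request:
carry_out --plan '[[[0.0031,0.0048,0.01,-0.0052,0.0005,0.0095,0],[0.0031,0.0047,0.01,-0.0052,0.0005,0.0095,0],[0.0032,0.0046,0.01,-0.0052,0.0005,0.0095,0],[0.0032,0.0045,0.01,-0.0052,0.0005,0.0095,0],[0.0032,0.0044,0.01,-0.0052,0.0005,0.0095,0],[0.0033,0.0043,0.01,-0.0052,0.0005,0.0095,0],[0,0,0,0,0,0,0],[0,0,0,0,0,0,0]]]'

```text
time: 9.3
tool_pos: [0.4457, 0.0051, 0.0287]
eef_rot: [[-0.036, 0.999, -0.006], [0.999, 0.036, -0.003], [-0.003, -0.006, -1.0]]
wrist_force: [-5.6, -8.0, 27.5]
opening: 0.0129
```

Run:
```python
from h import *
s=env.read_state(); print(s["time"],s["tool_pos"],s["eef_rot"],s["wrist_force"],s["opening"])
rows(stage([-10,39,31]),down(1.619),3)
f=cams.grab_frame("wrist"); cv2.imwrite("pics/w5.png",cv2.resize(f["image"],(768,576),interpolation=cv2.INTER_CUBIC))
np.savez("w5.npz",**{k:f[k] for k in("image","camera_matrix","extrinsics")})
```

```text
9.3 [0.4457 0.0051 0.0287] [[-0.0361  0.9993 -0.0059]
 [ 0.9993  0.0361 -0.0027]
 [-0.0025 -0.006  -1.    ]] [-5.5758 -8.0105 27.4977] 0.012857747053914069
[-0.0004, 0.0052, -0.0008, -0.002, 0.0008, -0.004]
[-0.0004, 0.0052, -0.0008, -0.002, 0.0008, -0.004]
[-0.0004, 0.0052, -0.0008, -0.002, 0.0008, -0.004]
```

View pics/w5.png

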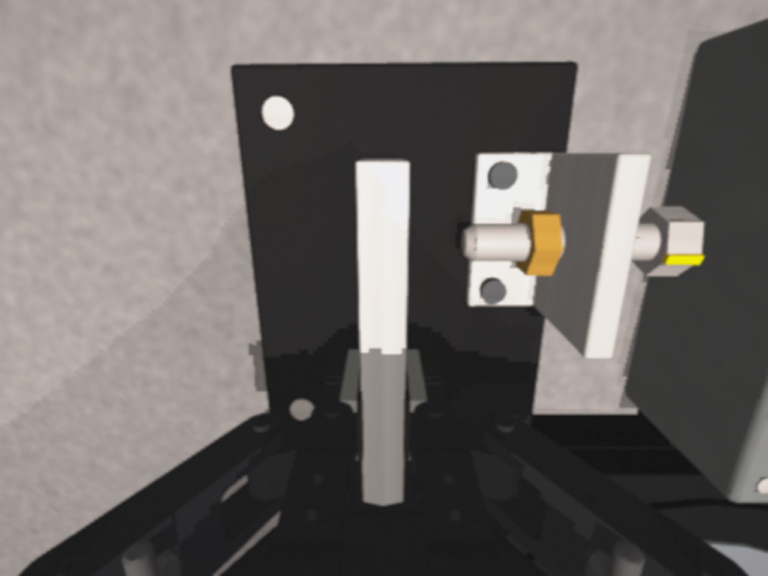

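Bar is resting on the base plate (end at (383,162), 27 N down) and the stage is as expected. I'll unload a little and slide toward the plate.

Request:
carry_out --plan '[[[0,0,-0.0015,-0.002,0.0008,-0.004,0],[0,0.004,-0.0004,-0.002,0.0008,-0.004,0],[0,0.005,0,-0.001,0,-0.004,0],[0,0.004,0,0,0,0,0],[0,0.002,0,0,0,0,0],[0,0,0,0,0,0,0],[0,0,0,0,0,0,0],[0,0,0,0,0,0,0]]]'

```text
time: 10.15
tool_pos: [0.4556, 0.0077, 0.0288]
eef_rot: [[-0.049, 0.999, -0.015], [0.999, 0.048, -0.006], [-0.006, -0.015, -1.0]]
wrist_force: [-3.8, -2.3, 7.4]
opening: 0.0131
```

Run:
```python
from h import *
s=env.read_state(); print(s["time"],s["tool_pos"],s["eef_rot"],s["wrist_force"],s["wrist_torque"],s["opening"])
rows(stage([-7,39,30.5]),down(1.619),1)
```

```text
10.15 [0.4556 0.0077 0.0288] [[-0.0485  0.9987 -0.015 ]
 [ 0.9988  0.0484 -0.0063]
 [-0.0056 -0.0153 -0.9999]] [-3.7739 -2.3398  7.3943] [0.0497 0.7714 0.1051] 0.013143829799498725
[-0.0036, 0.0085, -0.0018, -0.0153, 0.0056, 0.0003]
```

Request:
carry_out --plan '[[[0,0.002,-0.0005,-0.008,0.003,0,0],[0,0.003,0,-0.007,0.003,0,0],[0,0.003,0,0,0,0,0],[0,0.003,0,0,0,0,0],[0,0.002,0,0,0,0,0],[0,0.002,0,0,0,0,0],[0,0,0,0,0,0,0],[0,0,0,0,0,0,0]]]'

```text
time: 10.95
tool_pos: [0.4625, 0.0088, 0.0289]
eef_rot: [[-0.048, 0.999, -0.016], [0.999, 0.048, -0.004], [-0.004, -0.016, -1.0]]
wrist_force: [-3.5, -1.3, 4.3]
opening: 0.0131
```

Run:
```python
from h import *
s=env.read_state(); print(s["time"],s["tool_pos"],s["eef_rot"],s["wrist_force"],s["wrist_torque"],s["opening"])
rows(stage([-7,39,30.5]),down(1.619),1)
f=cams.grab_frame("wrist"); cv2.imwrite("pics/w6.png",cv2.resize(f["image"],(768,576),interpolation=cv2.INTER_CUBIC))
```

```text
10.95 [0.4625 0.0088 0.0289] [[-0.0484  0.9987 -0.0163]
 [ 0.9988  0.0483 -0.0044]
 [-0.0036 -0.0165 -0.9999]] [-3.4911 -1.2656  4.28  ] [0.1137 0.6829 0.0879] 0.01310203560698423
[-0.0042, 0.0016, -0.0017, -0.0165, 0.0036, 0.0002]
```

View pics/w6.png

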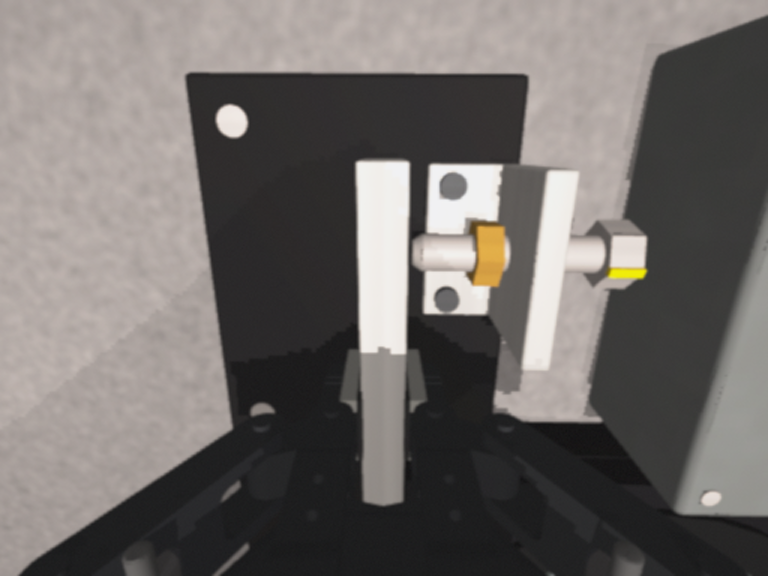

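Request:
carry_out --plan '[[[0,0.001,-0.001,-0.016,0.003,0,0],[0,0.001,0,-0.01,0,0,0],[0,0.001,0,0,0,0,0],[0,0.001,0,0,0,0,0],[0,0.001,0,0,0,0,0],[0,0.001,0,0,0,0,0],[0,0.001,0,0,0,0,0],[0,0,0,0,0,0,0]]]'

```text
time: 11.8
tool_pos: [0.4644, 0.009, 0.0288]
eef_rot: [[-0.046, 0.999, 0.002], [0.999, 0.046, -0.001], [-0.001, 0.002, -1.0]]
wrist_force: [-1.5, 0.4, -2.0]
opening: 0.0133
```

Run:
```python
from h import *
s=env.read_state(); print(s["time"],s["tool_pos"],s["eef_rot"],s["wrist_force"],s["wrist_torque"],s["opening"])
rows(stage([-7,39,30.5]),down(1.619),1)
```

```text
11.8 [0.4644 0.009  0.0288] [[-0.046   0.9989  0.0017]
 [ 0.9989  0.046  -0.0013]
 [-0.0014  0.0017 -1.    ]] [-1.4575  0.4226 -2.0447] [ 0.2316  0.2562 -0.1419] 0.013307953746393946
[-0.0044, -0.0003, -0.0017, 0.0017, 0.0014, -0.0022]
```

Request:
carry_out --plan '[[[0,0.002,0,0,0,-0.002,0],[0,0.002,0,0,0,0,0],[0,0.002,0,0,0,0,0],[0,0.002,0,0,0,0,0],[0,0.002,0,0,0,0,0],[0,0.002,0,0,0,0,0],[0,0.002,0,0,0,0,0],[0,0.002,0,0,0,0,0]]]'

```text
time: 12.6
tool_pos: [0.4644, 0.0088, 0.0289]
eef_rot: [[-0.045, 0.999, -0.028], [0.999, 0.044, -0.011], [-0.01, -0.028, -1.0]]
wrist_force: [-12.3, -1.1, 12.0]
opening: 0.0132
```

Run:
```python
from h import *
s=env.read_state(); print(s["time"],s["tool_pos"],s["eef_rot"],s["wrist_force"],s["wrist_torque"],s["opening"])
f=cams.grab_frame("wrist"); cv2.imwrite("pics/w7.png",cv2.resize(f["image"],(768,576),interpolation=cv2.INTER_CUBIC))
```

```text
12.6 [0.4644 0.0088 0.0289] [[-0.0445  0.9986 -0.0279]
 [ 0.999   0.0442 -0.0111]
 [-0.0098 -0.0283 -0.9996]] [-12.2868  -1.1426  11.9774] [ 0.4584  2.4418 -0.2953] 0.013225169671397871
```

View pics/w7.png

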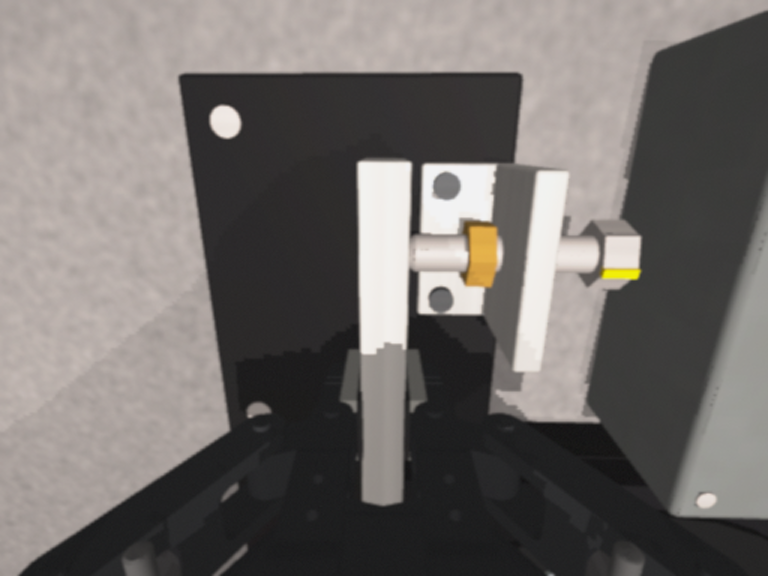

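In contact at the plate edge with 12 N (bar edge meets the tip line near (410,253)). I'll relax the tilt and release.

Request:
carry_out --plan '[[[0,0,0,-0.026,0.008,0,0],[0,0.001,0,0,0,0,0],[0,0,0,0,0,0,0.4],[0,0,0,0,0,0,0.5],[0,0,0,0,0,0,0.5],[0,0,-0.02,0,0,0,0.5],[0,0,-0.03,0,0,0,0.5],[0,0,-0.03,0,0,0,0.5]]]'

```text
time: 13.45
tool_pos: [0.4675, 0.0099, 0.1092]
eef_rot: [[-0.047, 0.999, -0.004], [0.999, 0.047, 0.001], [0.001, -0.004, -1.0]]
wrist_force: [-0.7, 0.2, 1.1]
opening: 0.0425
```

Run:
```python
from h import *
s=env.read_state(); print(s["time"],s["tool_pos"],s["eef_rot"],s["wrist_force"],s["opening"],s["qpos"])
# next: closed fingers in front of bar, stage (-60,-50,90), jaws along stage y -> either yaw
rows(stage([-65,-60,110]),down(1.619),8)
f=cams.grab_frame("wrist"); cv2.imwrite("pics/w8.png",cv2.resize(f["image"],(768,576),interpolation=cv2.INTER_CUBIC))
r=nets.silhouettes("straightedge",f)[0]; print(r["confidence"])
p0=[*stage([-7,0,0])[:2],1.619]
B=BOX.copy(); BOX[:,2]+=.025
p,c=fitbar(f,r["mask"],p0); print(p,p0,c)
```

```text
13.45 [0.4675 0.0099 0.1092] [[-0.0471  0.9989 -0.0038]
 [ 0.9989  0.0471  0.0005]
 [ 0.0007 -0.0038 -1.    ]] [-0.6835  0.1648  1.0778] 0.04251165343894005 [ 0.6548  0.4867 -0.9759  2.0468  0.5237  0.8817 -0.5689]
[-0.013, -0.0077, -0.0001, -0.0005, -0.0001, -0.0001]
[-0.013, -0.0077, -0.0001, -0.0005, -0.0001, -0.0001]
[-0.013, -0.0077, -0.0001, -0.0005, -0.0001, -0.0001]
[-0.013, -0.0077, -0.0001, -0.0005, -0.0001, -0.0001]
[-0.013, -0.0077, -0.0001, -0.0005, -0.0001, -0.0001]
[-0.013, -0.0077, -0.0001, -0.0005, -0.0001, -0.0001]
[-0.013, -0.0077, -0.0001, -0.0005, -0.0001, -0.0001]
[-0.013, -0.0077, -0.0001, -0.0005, -0.0001, -0.0001]
0.98
[ 0.4659 -0.0303  1.6099] [np.float64(0.46620816352776384), np.float64(-0.03433796855698155), 1.619] 0.18218998610973358
```

Request:
carry_out --plan '[[[-0.012,-0.0068,0,0,0,0,0],[-0.012,-0.0068,0,0,0,0,0],[-0.012,-0.0068,0,0,0,0,0],[-0.012,-0.0068,0,0,0,0,0],[-0.012,-0.0068,0,0,0,0,0],[-0.012,-0.0068,0,0,0,0,0],[-0.012,-0.0068,0,0,0,0,0],[-0.006,-0.004,0,0,0,0,0]]]'

```text
time: 14.35
tool_pos: [0.4253, -0.0846, 0.1104]
eef_rot: [[-0.049, 0.999, 0.01], [0.999, 0.049, 0.001], [0.0, 0.01, -1.0]]
wrist_force: [-0.3, -0.1, -0.4]
opening: -0.0001
```

Run:
```python
from h import *
s=env.read_state(); print(s["time"],s["tool_pos"],s["eef_rot"],s["opening"])
rows(stage([-50,-50,36]),down(1.619),5)
f=cams.grab_frame("top"); im=cv2.resize(f["image"][155:240,200:345],None,fx=5,fy=5,interpolation=cv2.INTER_CUBIC); cv2.imwrite("pics/t8.png",im)
```

```text
14.35 [ 0.4253 -0.0846  0.1104] [[-0.0492  0.9987  0.0097]
 [ 0.9988  0.0492  0.0008]
 [ 0.0003  0.0097 -1.    ]] -0.0001399904314821521
[-0.0003, -0.0001, 0.0149, 0.0019, -0.0001, 0.0002]
[-0.0003, -0.0001, 0.0149, 0.0019, -0.0001, 0.0002]
[-0.0003, -0.0, 0.0149, 0.0019, -0.0001, 0.0002]
[-0.0003, -0.0, 0.0149, 0.0019, -0.0001, 0.0002]
[-0.0003, 0.0, 0.0149, 0.0019, -0.0001, 0.0002]
```

Down in front of the bar, then approach.

Request:
carry_out --plan '[[[0,0,0.015,0.005,0,0,0],[0,0,0.015,0.004,0,0,0],[0,0,0.015,0,0,0,0],[0,0,0.015,0,0,0,0],[0,0,0.012,0,0,0,0],[0,0.005,0,0,0,0,0],[0,0.005,0,0,0,0,0],[0,0.004,0,0,0,0,0]]]'

```text
time: 15.2
tool_pos: [0.4437, -0.0819, 0.0361]
eef_rot: [[-0.05, 0.999, 0.004], [0.999, 0.05, 0.002], [0.001, 0.004, -1.0]]
wrist_force: [-0.1, -0.3, 0.0]
opening: 0.0001
```

Request:
carry_out --plan '[[[0,0.002,0,0,0,0,0],[0,0.002,0,0,0,0,0],[0,0.002,0,0,0,0,0],[0,0.002,0,0,0,0,0],[0,0.001,0,0,0,0,0],[0,0.001,0,0,0,0,0],[0,0.001,0,0,0,0,0],[0,0,0,0,0,0,0]]]'

```text
time: 16.0
tool_pos: [0.4476, -0.0817, 0.037]
eef_rot: [[-0.048, 0.999, -0.01], [0.999, 0.048, -0.003], [-0.002, -0.011, -1.0]]
wrist_force: [-1.7, 0.5, -0.2]
opening: 0.0001
```

Request:
carry_out --plan '[[[0,0.001,0,-0.008,0,0,0],[0,0.002,0,0,0,0,0],[0,0.002,0,0,0,0,0],[0,0.002,0,0,0,0,0],[0,0.002,0,0,0,0,0],[0,0.002,0,0,0,0,0],[0,0.002,0,0,0,0,0],[0,0.002,0,0,0,0,0]]]'

```text
time: 16.8
tool_pos: [0.4476, -0.0822, 0.0356]
eef_rot: [[-0.047, 0.998, -0.028], [0.999, 0.047, -0.01], [-0.008, -0.029, -1.0]]
wrist_force: [-10.8, 1.3, 9.2]
opening: 0.0001
```

Run:
```python
from h import *
s=env.read_state(); print(s["time"],s["tool_pos"],s["eef_rot"],s["wrist_force"],s["wrist_torque"])
```

```text
16.8 [ 0.4476 -0.0822  0.0356] [[-0.0471  0.9985 -0.0285]
 [ 0.9989  0.0469 -0.0098]
 [-0.0085 -0.0289 -0.9995]] [-10.7614   1.2516   9.1796] [ 0.1883  1.8441 -0.0221]
```

11 N pushed at mid-plate without further motion, so the bar is flush. I'll back off and lift.

Request:
carry_out --plan '[[[0,-0.008,0,0.02,0,0,0],[0,-0.01,0,0.008,0,0,0],[0,-0.005,-0.01,0,0,0,0],[0,0,-0.03,0,0,0,0],[0,0,-0.04,0,0,0,0],[0,0,-0.04,0,0,0,0],[0,0,-0.02,0,0,0,0.3],[0,0,0,0,0,0,0.6]]]'

```text
time: 17.6
tool_pos: [0.4328, -0.081, 0.1848]
eef_rot: [[-0.049, 0.997, -0.051], [0.999, 0.049, -0.011], [-0.008, -0.051, -0.999]]
wrist_force: [0.4, -0.7, -0.3]
opening: 0.0281
```

```bash
cat >> h.py <<'E'
ROLL=.3136
def screwpose(d,roll=ROLL,st=None):
    st=ST if st is None else st; R=down(st[2],0)
    S=np.array([[np.cos(st[2]),-np.sin(st[2]),0],[np.sin(st[2]),np.cos(st[2]),0],[0,0,1]])
    Rt=S@Ro.from_rotvec([roll,0,0]).as_matrix()@np.diag([1.,-1,-1])
    return stage([64,95,43],st)+Rt[:,2]*d, Rt
E
python3 - <<'E'
from h import *
s=env.read_state(); print(s["time"],s["tool_pos"],s["eef_rot"],s["qpos"])
f=cams.grab_frame("top"); im=cv2.resize(f["image"][155:240,200:345],None,fx=5,fy=5,interpolation=cv2.INTER_CUBIC); cv2.imwrite("pics/t9.png",im)
p,R=screwpose(-.12); print(p,R); rows(p,R,16)
E
```

```text
17.6 [ 0.4328 -0.081   0.1848] [[-0.0492  0.9975 -0.0507]
 [ 0.9988  0.0487 -0.0106]
 [-0.0081 -0.0512 -0.9987]] [ 0.9563  0.3569 -1.07    1.9941  0.367   1.0546 -0.241 ]
[0.5343 0.027  0.1571] [[ 0.9988  0.0459 -0.0149]
 [ 0.0483 -0.9501  0.3081]
 [ 0.     -0.3085 -0.9512]]
[0.0065, 0.0068, 0.0013, 0.0132, 0.0183, 0.0968]
[0.0071, 0.0061, 0.0013, 0.0132, 0.0183, 0.0968]
[0.0076, 0.0055, 0.0014, 0.0132, 0.0183, 0.0968]
[0.0081, 0.0047, 0.0014, 0.0132, 0.0183, 0.0968]
[0.0084, 0.0039, 0.0015, 0.0132, 0.0183, 0.0968]
[0.0088, 0.0031, 0.0016, 0.0132, 0.0183, 0.0968]
[0.009, 0.0023, 0.0018, 0.0132, 0.0183, 0.0968]
[0.0091, 0.0014, 0.0019, 0.0132, 0.0183, 0.0968]
[0.0092, 0.0006, 0.0021, 0.0132, 0.0183, 0.0968]
[0.0092, -0.0003, 0.0022, 0.0132, 0.0183, 0.0968]
[0.0091, -0.0011, 0.0024, 0.0132, 0.0183, 0.0968]
[0.0089, -0.002, 0.0026, 0.0132, 0.0183, 0.0968]
[0.0086, -0.0028, 0.0028, 0.0132, 0.0183, 0.0968]
[0.0082, -0.0036, 0.003, 0.0132, 0.0183, 0.0968]
[0.0078, -0.0043, 0.0032, 0.0132, 0.0183, 0.0968]
[0.0073, -0.005, 0.0034, 0.0132, 0.0183, 0.0968]
```

Request:
carry_out --plan '[[[0.0065,0.0068,0.0013,0.0132,0.0183,0.0968,0.6],[0.0071,0.0061,0.0013,0.0132,0.0183,0.0968,0.6],[0.0076,0.0055,0.0014,0.0132,0.0183,0.0968,0.6],[0.0081,0.0047,0.0014,0.0132,0.0183,0.0968,0.6],[0.0084,0.0039,0.0015,0.0132,0.0183,0.0968,0.6],[0.0088,0.0031,0.0016,0.0132,0.0183,0.0968,0.6],[0.009,0.0023,0.0018,0.0132,0.0183,0.0968,0.6],[0.0091,0.0014,0.0019,0.0132,0.0183,0.0968,0.6]]]'

```text
time: 18.45
tool_pos: [0.4797, -0.0272, 0.1625]
eef_rot: [[0.694, 0.712, -0.108], [0.719, -0.676, 0.163], [0.043, -0.191, -0.981]]
wrist_force: [0.1, 0.4, -0.1]
opening: 0.0512
```

Run:
```python
from h import *
s=env.read_state(); print(s["time"],s["tool_pos"],s["qpos"],s["opening"])
p,R=screwpose(-.12); rows(p,R,8)
```

```text
18.45 [ 0.4797 -0.0272  0.1625] [ 0.7389  0.4629 -0.8656  1.8822  0.2013  1.0533 -0.9611] 0.05119782096273977
[0.0096, 0.0004, 0.001, 0.0125, 0.0187, 0.0926]
[0.0096, -0.0005, 0.0012, 0.0125, 0.0187, 0.0926]
[0.0094, -0.0013, 0.0014, 0.0125, 0.0187, 0.0926]
[0.0093, -0.0022, 0.0016, 0.0125, 0.0187, 0.0926]
[0.009, -0.003, 0.0018, 0.0125, 0.0187, 0.0926]
[0.0086, -0.0038, 0.002, 0.0125, 0.0187, 0.0926]
[0.0082, -0.0045, 0.0022, 0.0125, 0.0187, 0.0926]
[0.0077, -0.0053, 0.0024, 0.0125, 0.0187, 0.0926]
```

Request:
carry_out --plan '[[[0.0096,0.0004,0.001,0.0125,0.0187,0.0926,0.6],[0.0096,-0.0005,0.0012,0.0125,0.0187,0.0926,0.6],[0.0094,-0.0013,0.0014,0.0125,0.0187,0.0926,0.6],[0.0093,-0.0022,0.0016,0.0125,0.0187,0.0926,0.6],[0.009,-0.003,0.0018,0.0125,0.0187,0.0926,0.6],[0.0086,-0.0038,0.002,0.0125,0.0187,0.0926,0.6],[0.0082,-0.0045,0.0022,0.0125,0.0187,0.0926,0.6],[0.0077,-0.0053,0.0024,0.0125,0.0187,0.0926,0.6]]]'

```text
time: 19.25
tool_pos: [0.5307, 0.0278, 0.146]
eef_rot: [[1.0, 0.009, -0.023], [0.016, -0.949, 0.314], [-0.019, -0.314, -0.949]]
wrist_force: [-0.3, 0.1, 0.7]
opening: 0.0508
```

Run:
```python
from h import *
s=env.read_state(); print(s["time"],s["tool_pos"],s["eef_rot"],s["qpos"],s["opening"])
p,R=screwpose(-.12); rows(p,R,1)
f=cams.grab_frame("wrist"); np.savez("w10.npz",**{k:f[k] for k in("image","camera_matrix","extrinsics")})
c=proj(f,stage([64,95,43]))[0]; print(c)
g=f["image"]; x0,y0=[int(v) for v in np.clip(c-[75,45],0,[362,294])]; print(x0,y0)
a=cv2.resize(g[y0:y0+90,x0:x0+150],None,fx=5,fy=5,interpolation=cv2.INTER_CUBIC)
cv2.imwrite("pics/d.png",a[:, :750])
```

```text
19.25 [0.5307 0.0278 0.146 ] [[ 0.9997  0.009  -0.0229]
 [ 0.0158 -0.9494  0.3135]
 [-0.0189 -0.3138 -0.9493]] [ 0.6072  0.4908 -0.7143  1.8652 -0.0075  0.9012 -1.6004] 0.050759475251115946
[0.0034, -0.0027, -0.0109, -0.006, 0.0078, -0.0368]
[253.7333 185.7242]
178 140
```

View pics/d.png

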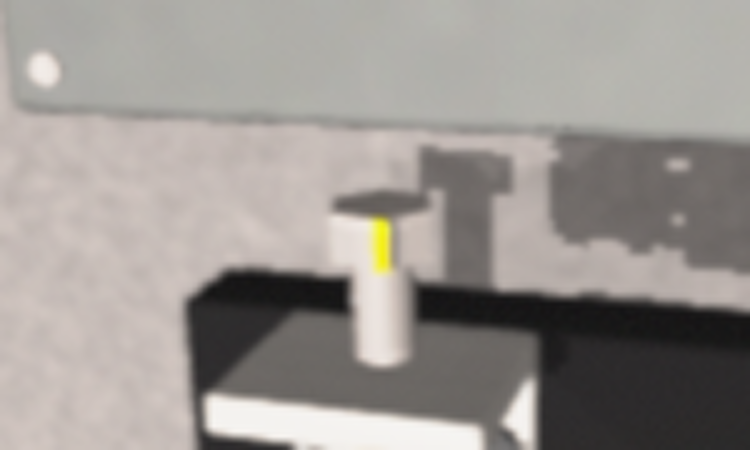

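The head is centred at (381,238) in the crop with the mark at column 382, matching the predicted (381,230), so the roll of about 0.31 is confirmed. Next I approach along the tool axis.

Run:
```python
from h import *
f=dict(np.load("w10.npz")); a=ROLL
P=[[x,.095-.011*np.sin(a),.043+.011*np.cos(a)] for x in(.059,.069)]+[[.069,.095+s*.011*np.cos(np.pi/6-a*s*0),.043] for s in (1,-1)]
print((proj(f,place(ST,P))-[178,140]+.5)*5)
p,R=screwpose(-.05); rows(p,R,6)
```

```text
[[381.5336 274.345 ]
 [379.4745 223.2299]
 [333.7639 203.5736]
 [427.6485 209.1206]]
[0.0006, -0.0002, 0.0098, -0.0012, 0.0011, -0.007]
[0.0006, -0.0002, 0.0098, -0.0012, 0.0011, -0.007]
[0.0006, -0.0002, 0.0098, -0.0012, 0.0011, -0.007]
[0.0006, -0.0003, 0.0098, -0.0012, 0.0011, -0.007]
[0.0005, -0.0003, 0.0098, -0.0012, 0.0011, -0.007]
[0.0005, -0.0003, 0.0098, -0.0012, 0.0011, -0.007]
```

Request:
carry_out --plan '[[[0.0006,-0.0002,0.0098,-0.0012,0.0011,-0.008,0.6],[0.0006,-0.0002,0.0098,-0.0012,0.0011,-0.008,0.6],[0.0006,-0.0002,0.0098,-0.0012,0.0011,-0.007,0.6],[0.0006,-0.0002,0.0098,-0.0012,0.0011,-0.007,0.6],[0.0006,-0.0002,0.0098,-0.0012,0.0011,-0.007,0.6],[0.0006,-0.0002,0.0098,-0.0012,0.0011,-0.007,0.6],[0,0,0,0,0,0,0.6],[0,0,0,0,0,0,0.6]]]'

```text
time: 20.1
tool_pos: [0.5303, 0.0499, 0.082]
eef_rot: [[0.998, 0.06, -0.022], [0.064, -0.95, 0.307], [-0.002, -0.308, -0.951]]
wrist_force: [0.7, -0.4, -0.4]
opening: 0.0513
```

Run:
```python
from h import *
s=env.read_state(); print(s["time"],s["tool_pos"],s["eef_rot"],s["qpos"],s["opening"])
p,R=screwpose(-.05); rows(p,R,1)
p,R=screwpose(.020); rows(p,R,6)
```

```text
20.1 [0.5303 0.0499 0.082 ] [[ 0.998   0.0601 -0.0216]
 [ 0.0638 -0.9496  0.3069]
 [-0.002  -0.3077 -0.9515]] [ 0.5366  0.576  -0.6866  1.9217  0.058   0.7567 -1.6154] 0.05127984442947427
[0.0029, -0.0012, -0.0086, 0.0009, 0.0067, 0.0141]
[0.0006, -0.0002, 0.0102, 0.0001, 0.0011, 0.0024]
[0.0005, -0.0002, 0.0102, 0.0001, 0.0011, 0.0024]
[0.0005, -0.0002, 0.0102, 0.0001, 0.0011, 0.0024]
[0.0005, -0.0002, 0.0102, 0.0001, 0.0011, 0.0024]
[0.0005, -0.0002, 0.0102, 0.0001, 0.0011, 0.0024]
[0.0005, -0.0002, 0.0102, 0.0001, 0.0011, 0.0024]
```

Request:
carry_out --plan '[[[0.0029,-0.0012,0.002,0.0009,0.0067,0.014,0.6],[0,0,0.008,0,0,0,0.6],[0,0,0.01,0,0,0,0.6],[0,0,0.01,0,0,0,0.6],[0,0,0.01,0,0,0,0.6],[0,0,0.008,0,0,0,0.6],[0,0,0,0,0,0,0.6],[0,0,0,0,0,0,0.6]]]'

```text
time: 20.9
tool_pos: [0.533, 0.0673, 0.0329]
eef_rot: [[0.999, 0.045, -0.014], [0.047, -0.95, 0.308], [0.001, -0.308, -0.951]]
wrist_force: [-0.3, -0.4, 0.1]
opening: 0.0511
```

Run:
```python
from h import *
s=env.read_state(); print(s["time"],s["tool_pos"],s["wrist_force"],s["opening"])
p,R=screwpose(.020); rows(p,R,1)
f=cams.grab_frame("wrist"); np.savez("w11.npz",**{k:f[k] for k in("image","camera_matrix","extrinsics")})
c=(proj(f,stage([64,95,43]))[0]); print(c); cv2.imwrite("pics/e.png",cv2.resize(f["image"][100:340,120:400],None,fx=2.5,fy=2.5,interpolation=cv2.INTER_CUBIC))
```

```text
20.9 [0.533  0.0673 0.0329] [-0.2587 -0.3963  0.0962] 0.051090657965734046
[-0.0007, -0.0, 0.0094, 0.0003, -0.0013, -0.0012]
[256.1213 257.7488]
```

View pics/e.png

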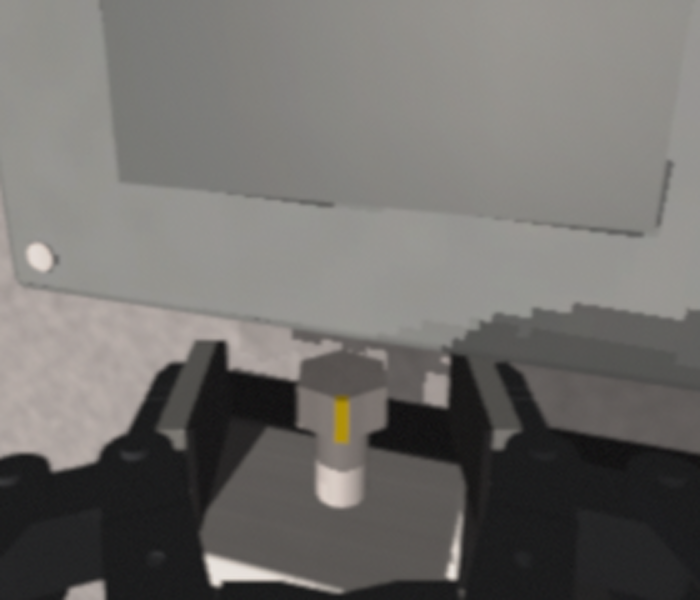

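The head (centre (342,385), mark at column 342) sits midway between the pads at columns 222 and 455. I'll go down 9 mm and close gently.

Request:
carry_out --newtons 20 --plan '[[[-0.0007,0,0.004,0,-0.0013,-0.0012,0.6],[0,0,0.0055,0,0,0,0.6],[0,0,0,0,0,0,0.5],[0,0,0,0,0,0,0.4],[0,0,0,0,0,0,0.3],[0,0,0,0,0,0,0.3],[0,0,0,0,0,0,0.3],[0,0,0,0,0,0,0.3]]]'

```text
time: 21.75
tool_pos: [0.5331, 0.0697, 0.0243]
eef_rot: [[0.999, 0.046, -0.013], [0.047, -0.95, 0.307], [0.002, -0.308, -0.952]]
wrist_force: [0.1, 0.1, 0.0]
opening: 0.0256
```

Run:
```python
from h import *
s=env.read_state(); print(s["time"],s["tool_pos"],s["wrist_force"],s["opening"])
p,R=screwpose(.020); rows(p,R,1)
```

```text
21.75 [0.5331 0.0697 0.0243] [0.1088 0.0808 0.0396] 0.025573842379332266
[-0.0009, -0.0004, 0.0004, 0.0009, -0.0024, -0.0004]
```

Well aligned, so I close on it, softly first.

Request:
carry_out --newtons 20 --plan '[[[0,-0.0003,0,0,0,0,0.25],[0,0,0,0,0,0,0.2],[0,0,0,0,0,0,0],[0,0,0,0,0,0,0],[0,0,0,0,0,0,0],[0,0,0,0,0,0,0],[0,0,0,0,0,0,0],[0,0,0,0,0,0,0]]]'

```text
time: 22.55
tool_pos: [0.5332, 0.0694, 0.0243]
eef_rot: [[0.999, 0.045, -0.012], [0.047, -0.951, 0.307], [0.002, -0.307, -0.952]]
wrist_force: [-0.1, -0.3, -0.2]
opening: 0.0183
```

Run:
```python
from h import *
s=env.read_state(); print(s["time"],s["tool_pos"],s["wrist_force"],s["wrist_torque"],s["opening"])
p,R=screwpose(.020); rows(p,R,1)
```

```text
22.55 [0.5332 0.0694 0.0243] [-0.0749 -0.3395 -0.1997] [-0.4738 -0.0413 -0.0405] 0.018287633544273207
[-0.0009, -0.0006, 0.0006, 0.0015, -0.0025, -0.0009]
```

Request:
carry_out --newtons 70 --plan '[[[0,0,0,0,0,0,0],[0,0,0,0,0,0,0],[0,0,0,0,0,0,0],[0,0,0,0,0,0,0],[0,0,0,0,0,0,0],[0,0,0,0,0,0,0],[0,0,0,0,0,0,0],[0,0,0,0,0,0,0]]]'

```text
time: 23.35
tool_pos: [0.5332, 0.0694, 0.0245]
eef_rot: [[0.999, 0.045, -0.012], [0.047, -0.951, 0.307], [0.002, -0.307, -0.952]]
wrist_force: [-0.3, -1.6, 0.8]
opening: 0.0174
```

Run:
```python
from h import *
s=env.read_state(); print(s["time"],s["tool_pos"],s["wrist_force"],s["wrist_torque"],s["opening"])
p,R=screwpose(.020); print(Ro.from_matrix(s["eef_rot"].T@R).as_rotvec())
w=cams.grab_frame("wrist"); t=cams.grab_frame("top"); old=cv2.imread("pics/top0.png")
hsv=cv2.cvtColor(w["image"],cv2.COLOR_BGR2HSV); m=cv2.inRange(hsv,(20,150,80),(35,255,255)); v,u=np.nonzero(m); print("mark px",u.mean(),v.mean(),len(u))
a=ROLL
for a in (ROLL-.17,ROLL,ROLL+.17): print(proj(w,place(ST,[[.064,.095-.011*np.sin(a),.043+.011*np.cos(a)]])))
A=cv2.resize(w["image"][180:330,130:380],None,fx=2.4,fy=2.4,interpolation=cv2.INTER_CUBIC)
B=cv2.resize(t["image"][155:245,205:355],None,fx=4,fy=4,interpolation=cv2.INTER_CUBIC)
cv2.imwrite("pics/fin.png",np.vstack([A,cv2.resize(B[:,:],(600,240))]))
for l in ["objective_red","objective_yellow","spanner","screwdriver","puck","white_jar"]:
    r=nets.silhouettes(l,t); print(l,[(d["confidence"],d["pixel"]) for d in r[:1]])
d=cv2.absdiff(t["image"],old).max(2)>60; print("changed area cols/rows",[ (np.nonzero(d)[1].min(),np.nonzero(d)[1].max()),(np.nonzero(d)[0].min(),np.nonzero(d)[0].max())])
```

```text
23.35 [0.5332 0.0694 0.0245] [-0.2777 -1.6255  0.8423] [-0.4336  0.0546  0.0145] 0.017427994388941336
[ 0.0016 -0.0025 -0.0009]
mark px 255.25233644859813 277.5514018691589 107
[[251.2631 280.0185]]
[[255.0967 280.2169]]
[[258.9294 280.0089]]
objective_red [(0.4, [153.0, 140.5])]
objective_yellow [(0.5, [119.3, 161.7])]
spanner []
screwdriver [(0.81, [404.8, 223.3])]
puck [(0.65, [302.2, 163.6])]
white_jar [(0.58, [397.4, 189.9])]
changed area cols/rows [(np.int64(139), np.int64(511)), (np.int64(146), np.int64(383))]
```

View pics/fin.png

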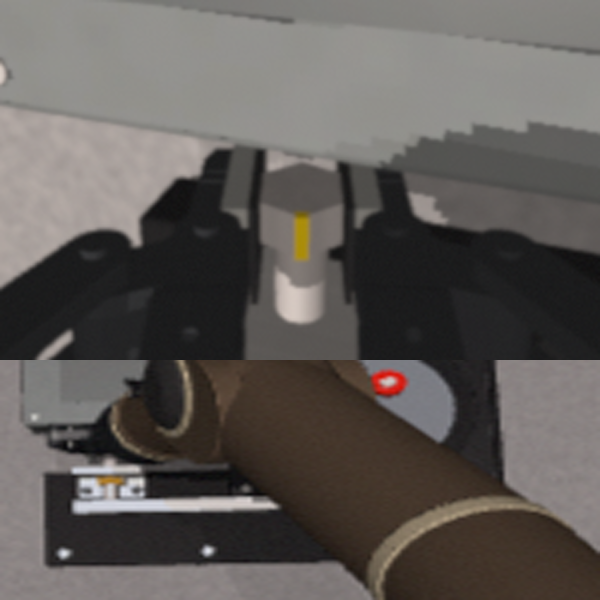

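Run:
```python
from h import *
print(job.close_job()); s=env.read_state(); print(s["time"],s["opening"],s["wrist_force"])
```

```text
the job is handed in; nothing more can be done
None
the job is handed in; nothing more can be done
```

The straightedge is standing on the base plate against the top plate's front edge and has been let go. The gripper is holding the screw's hex head at 70 N. I handed the job in at about 23.5 s of the 42 s allowed.

**Straightedge:** It stands on its narrow edge with its middle about level with the plate's left corner. About half lies along the plate, and the rest reaches across the screw tip. After letting go I pushed it with shut fingers at the middle of the plate's left half. It did not move further under 11 N, so I take it as flush. I did not measure flushness in a picture afterwards. In the final top view the arm hides part of the plate side, but the left end still lies across the tip.

**Screw:** I came down into the gap tilted 0.31 rad to match the flats and closed at 20 N before tightening to 70 N. The opening reads 17.4 mm on the 19 mm head. Along the turning direction, the paint mark is 0.15 px from where it would be if the screw had not turned. That is about 0.4°, against your ten-degree limit.

**Forces:** The last wrist force was under 2 N. A steady moment of 0.43 N m about x remains, and I have not explained it.

**Other loose things:** I touched none of them. In the last top view the network found both objectives, the puck, the jar and the screwdriver. It did not find the spanner, which I think the arm was hiding.

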